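Load a sensor into the sloping magazine rail

TASK

Load the loose small sensor into the sloping rail: set it into the open upper end so that it slides down under the lips until it rests against the sensor already in there, facing the same way as that one. Leave the larger sensor where it is.

Things in the scene. Friction and masses are not known exactly. Their poses are not given: they have to be found in the camera images.
- sensor: small sensor to load, loose, 70 g: grey foot 50x30x10 mm (x,y,z); on it a black housing 28x18 mm (x,y), top 40 mm above the underside, centred at x=-8 mm; a steel connector 12 mm thick runs from the housing towards +x, 26 mm up, to x=23 mm. Origin: centre of the foot's underside; z up. Grip across the housing's 18 mm (along y), above the foot
- rail: aluminium channel sloping at 22 degrees on a fixed dark stand, 205 mm long, 34 mm wide inside, slippery: a sensor let go in it slides down. Origin: middle of the channel floor at the lower stop, 15 mm above the table; x up the slope, y across, z square to the floor. x=0 to 105 mm: lips over both edges, 14-17 mm above the floor, with a 25 mm slot between for the housings
- rail_load (a point): middle of the floor of the rail's open loading part, at x=155 mm in the rail's frame (axes as the rail), where a sensor can be let go. Open on top from x=117 mm (end of the lips' upturned lead-ins, up to 22 mm above the floor) to 205 mm, the open upper end, 92 mm above the table. Sides 6 mm high, then wings flaring outwards to 62 mm overall, 11 mm above the floor
- loaded_sensor: a sensor just like the small one, already lying loose in the rail against the lower stop, its connector pointing up the slope (its x along the rail's x). Origin and axes as for the small sensor
- large_sensor: bystander: a larger sensor of the same style, loose on the table, foot 50 x 50 x 10 mm, housing 28 x 30 mm, 40 mm high; too wide for the rail. Origin: centre of its underside, x towards its connector
Not all that is in view belongs to the job. Leave any green look-alike of the sensor alone.

How it is judged:
By the outcome, as a careful person would: the job done as asked, in the order asked, and still so for the second after the job is handed in, with the robot touching nothing.
It also fails if it takes over 35 s, if anything falls off the work surface, if the arm or the gripper's body presses on something with over 40 N, if the wrist force passes 120 N, or if a joint passes its speed limit or range.

ROBOT

A 6-joint arm with a two-finger parallel gripper is mounted at the origin on a cart in front of the work surface, level with it; the furniture and walls round the work are solid. World frame = base frame: x ahead of the robot, y to its left, z up, the work surface at z = 0. Lengths are in m, angles in rad, forces in N, time in s.
With the tool pointing down it reaches from about 0.375 to 0.975 m from the base axis. Payload 3.8 kg.
Tool frame: the origin (TCP) lies midway between the tips of the shut fingers; the grasp point (between the pads) lies 19 mm behind it; x points along the fingers, z is the direction in which the jaws open and shut, and the axes are right-handed (so a half turn about x gives the same grasp; the last joint's range is limited). The gripper opens to 85 mm and grips with 20 to 120 N. Pads are 22 mm wide; open, the fingers measure 114 mm over their backs; the gripper's body (76 mm by 85 mm) begins 54 mm behind the grasp point. The pads swing forward as they close: fully open they stand 13 mm farther back than shut.
Start: joints at [1.224, 0.264, 1.604, -0, 1.274, -0.037], TCP at [0.206, 0.643, 0.231] pointing down, gripper open.
Joint ranges: [-2.63, 2.63], [-0.94, 2.18], [0.31, 2.57], [-1.31, 4.45], [0, 2.66], [-2.55, 2.55]. Speed limits (rad/s): [2.57, 2.57, 3.14, 3.14, 3.14, 3.14].

INTERFACE

Orientations are given as a rotation vector (axis times angle).
In Python, from workcell import * gives the robot as it stands. The module is installed in compiled form; this text tells all that it offers.
- The arm moves only by the tool carry_out, never from a script. Its arguments are lists of equal length, an entry for each row: "offset": the shift along the tool's x, y, z in cm, a list of three; "delta_rot": the turn, a rotation vector about the tool's x, y, z in degrees, a list of three. A call has exactly 5 rows; each row shifts and turns the commanded pose from where the row before left it, along the tool's axes as they then stand; what a row does not reach is not made up. A row lasts 1/12 s, in which the tool goes at most 41.7 mm and 7.16 degrees, less where a joint would pass 70% of its speed; a pose out of reach is approached as far as the arm can. A call is refused whole if a number of a shift passes 4.17 or a number of a turn 7.16, either way. A call with a gripper value outside its range is refused whole. "fingers" is the opening, from -1 (shut) to 1 (fully open), set as the call begins (left out, the last holds). The fingers move at their own pace and stop on an object; "newtons" is the grip in N (left out, the last holds). Time passes only in rows, so rows that do not move let the fingers close, or fill a call up. It gives the time, the measured TCP pose, the force and the opening at its end, in the units of the state.
- read_state(): the state, without advancing time (a new reading comes with each control period).
- read_camera(name): name is "scene" or "top" or "wrist"; returns (picture, depth): 384x512x3 uint8, red, green, blue; 384x512 float32, m along the optical axis (not along the pixel's ray), 0 where there is no reading.
- get_calibration(name): a dict with "fx", "fy", "cx", "cy" (pixels), "R" (3x3) and "t" (3): a world point X has camera coordinates R X + t; the wrist camera has in their place "mount" (4x4, takes a point from camera to tool coordinates, whose origin is the TCP and whose axes are the tool frame's). Camera axes: x right, y down, z forward; pixel columns grow to the right and rows downward; lengths in m; the calibration is good to about 2 mm. A picture is of the moment at which its call begins: read the wrist's pose just before it. get_calibration takes no time and is no camera call.
- finish_job(): hands the job in, once; it reports no verdict.
The state is a dict: "time": time; "q": joint angles; "joint_vel": joint speeds; "joint_torque": joint torques, N m; "tool_pos": TCP position; "tcp_rot": TCP orientation; "wrist_force": force on the tool from outside, world axes, zero at the start; "torque": the same for the moment, N m; "width": opening from 0.0 (shut) to 1.0 (fully open).
Only numpy, scipy, OpenCV 4.12 (cv2) and the standard library are available. Lean on these libraries where they do the work, as an engineer would, in place of code of your own. Each camera call takes 0.05 s, during which the arm holds its last target. There are 200 camera calls.

## Working session

There is one attempt and no reset: what is moved stays moved. The work goes in short steps, Python scripts to look and compute and a tool call to move; the robot and the scene stay as the last step left them, time stands still between calls to the robot, and variables do not carry over. Pictures are saved under pics/ and viewed, about 8 in all and at most 12, crops included, and the job is handed in when it is done.

Besides the shell and the picture viewer there is one more tool, called after "Emit:" in YAML: its name, and indented under it one key for each argument. carry_out: Moves the arm, as the interface text tells. Its arguments: {"type":"object","properties":{"offset":{"type":"array"},"delta_rot":{"type":"array"},"fingers":{"type":"number"},"newtons":{"type":"number"}},"required":["offset","delta_rot"]}

```bash
mkdir -p pics; cat > h.py <<'E'
from workcell import *
import numpy as np, cv2
from scipy.spatial.transform import Rotation as Ro
def cloud(name):
    s=read_state(); im,d=read_camera(name); c=get_calibration(name)
    v,u=np.mgrid[:384,:512]
    P=np.stack([(u-c['cx'])/c['fx']*d,(v-c['cy'])/c['fy']*d,d],-1)
    if 'mount' in c:
        M=np.array(c['mount']); T=np.eye(4); T[:3,:3]=Ro.from_rotvec(s['tcp_rot']).as_matrix(); T[:3,3]=s['tool_pos']
        M=T@M; W=P@M[:3,:3].T+M[:3,3]
    else: W=(P-np.array(c['t']))@np.array(c['R'])
    W[d==0]=np.nan
    return im,W
def save(n,im): cv2.imwrite('pics/'+n+'.png',im[...,::-1])
E
python3 - <<'E'
from h import *
a,Wa=cloud('scene'); b,Wb=cloud('top')
np.savez('s0.npz',a=a,Wa=Wa,b=b,Wb=Wb)
save('scene0',a);save('top0',b)
print(read_state())
E
```

```text
{'time': 0.1, 'q': array([ 1.22409745e+00,  2.64695564e-01,  1.60525711e+00, -8.72418740e-06,
        1.27370550e+00, -3.68903328e-02]), 'joint_vel': array([ 1.90035204e-03,  2.52885807e-04, -4.85098079e-03,  2.48319827e-03,
       -2.23130331e-03, -2.46282606e-05]), 'joint_torque': array([ 1.05165174e-03, -5.16713870e+01, -3.68588340e+01,  1.09856505e-04,
        6.41944993e-03,  1.76477141e-05]), 'tool_pos': array([0.20556152, 0.64223322, 0.23006394]), 'tcp_rot': array([-0.97922671,  1.34173459,  0.9772981 ]), 'wrist_force': array([-0.27112539,  0.01381919,  0.80004833]), 'torque': array([ 0.04789357, -0.0275636 ,  0.02259658]), 'width': 0.9980468679558081}
```

View pics/scene0.png

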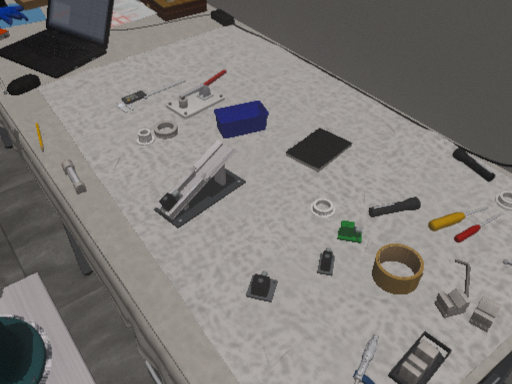

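View pics/top0.png

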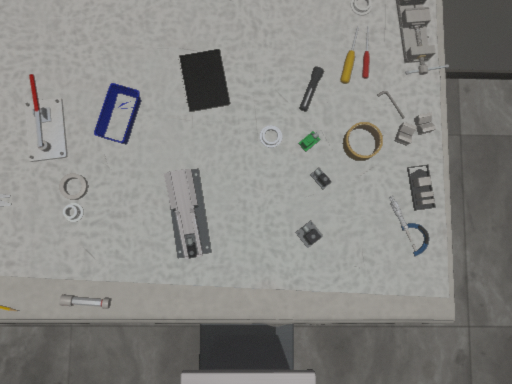

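The scene picture shows the rail at about (200,185). The candidates for the loose sensor (scene px / top px) are:
- Small dark sensor: (326,260) / (320,178). I choose this one.
- Large sensor, with a square foot: (262,286) / (309,234).
- Green look-alike: (350,231) / (310,141).
- Sensor already in the rail: (170,200) / (191,245).

Next I measure and check a close crop.

```bash
python3 - <<'E'
from h import *
z=np.load('s0.npz');a,Wa,b,Wb=[z[k] for k in('a','Wa','b','Wb')]
np.set_printoptions(precision=4,suppress=True)
for n,(x0,x1,y0,y1) in dict(small=(304,337,163,194),large=(292,327,216,252)).items():
    W=Wb[y0:y1,x0:x1].reshape(-1,3); col=b[y0:y1,x0:x1].reshape(-1,3).astype(int)
    for lo,hi in((.005,.016),(.033,.05),(.005,.05)):
        m=(W[:,2]>lo)&(W[:,2]<hi)
        p=W[m]; 
        r=cv2.minAreaRect((p[:,:2]*1000).astype(np.float32)); print(n,lo,m.sum(),p.mean(0),r)
for (u,v) in [(320,178),(191,245),(183,172),(191,205),(200,250),(180,255),(247,200)]: print(u,v,Wb[v,u])
# scene view
for n,(x0,x1,y0,y1) in dict(small=(312,340,243,278)).items():
    W=Wa[y0:y1,x0:x1].reshape(-1,3)
    for lo,hi in((.005,.016),(.033,.05)):
        p=W[(W[:,2]>lo)&(W[:,2]<hi)]; print('sc',n,len(p),p.mean(0),cv2.minAreaRect((p[:,:2]*1000).astype(np.float32)))
# rail points
W=Wb[160:262,160:215].reshape(-1,3); 
m=W[:,2]>.02; p=W[m]; print('rail',len(p),cv2.minAreaRect((p[:,:2]*1000).astype(np.float32)),p[:,2].max())
A=cv2.resize(a[235:310,235:375],None,fx=5,fy=5,interpolation=2)
B=cv2.resize(b[160:265,155:345],None,fx=4,fy=4,interpolation=2)
B=B[:, :700]; A=A[:, :700]
o=np.zeros((600,760,3),np.uint8)
B=cv2.resize(b[160:265,155:345],None,fx=3.9,fy=3.9,interpolation=2); A=cv2.resize(a[235:310,235:375],(340,182),interpolation=2)
o[:B.shape[0],:B.shape[1]]=B;o[412:412+182,:340]=A; o[412:594,350:690]=cv2.resize(a[130:230,145:300],(340,182))
save('crop0',o)
E
```

```text
small 0.005 189 [ 0.6136 -0.1711  0.0083] ((615.1444702148438, -174.62754821777344), (75.0820541381836, 80.01277923583984), 0.6726557016372681)
small 0.033 92 [ 0.6093 -0.1794  0.039 ] ((613.30810546875, -175.54544067382812), (38.996337890625, 18.695741653442383), 45.465538024902344)
small 0.005 326 [ 0.613  -0.173   0.0198] ((615.1444702148438, -174.62754821777344), (75.0820541381836, 80.01277923583984), 0.6726557016372681)
large 0.005 301 [ 0.4757 -0.1437  0.0084] ((477.73358154296875, -146.3870391845703), (85.13134765625, 83.56574249267578), 0.4362891912460327)
large 0.033 162 [ 0.4714 -0.1498  0.0386] ((476.91326904296875, -145.9580535888672), (44.144962310791016, 30.661136627197266), 39.70290756225586)
large 0.005 505 [ 0.4749 -0.1451  0.0197] ((477.73358154296875, -146.3870391845703), (85.13134765625, 83.56574249267578), 0.4362891912460327)
320 178 [ 0.6103 -0.169   0.0387]
191 245 [0.4477 0.134  0.0572]
183 172 [0.6122 0.1522 0.0925]
191 205 [0.5399 0.136  0.0606]
200 250 [0.436  0.1157 0.0298]
180 255 [0.4233 0.165  0.0104]
247 200 [0.5585 0.0059 0.0015]
sc small 162 [ 0.6106 -0.1815  0.0086] ((618.1246948242188, -180.1352996826172), (65.35210418701172, 38.6446647644043), 42.156166076660156)
sc small 119 [ 0.6077 -0.1832  0.0384] ((608.7138061523438, -182.27169799804688), (28.950267791748047, 17.703420639038086), 40.48991394042969)
rail 1993 ((518.4677734375, 148.02769470214844), (202.3066864013672, 61.969512939453125), 10.02514362335205) 0.10435240832758859
```

View pics/crop0.png

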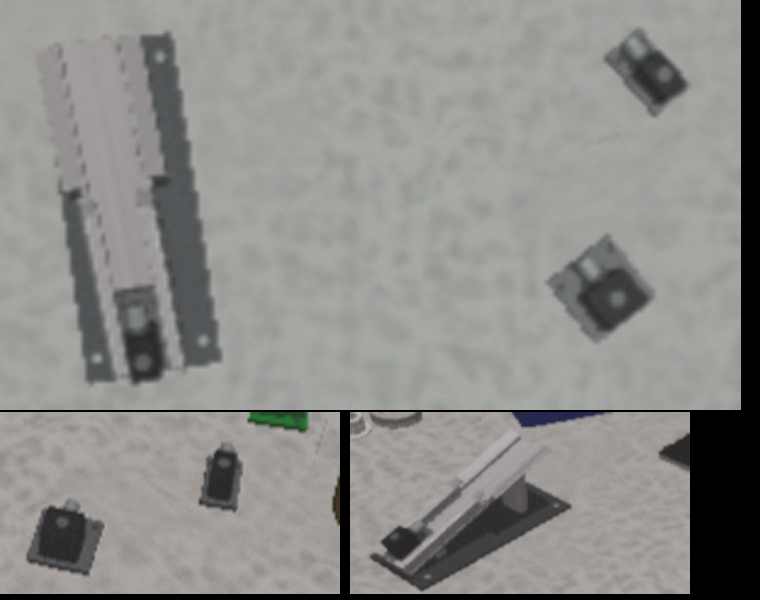

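The crop confirms it: the narrow-footed sensor at top px (320,178) is the target, with its connector pointing up-left (+x,+y). The loaded one has its connector up the slope.

```bash
cat >> h.py <<'E'
np.set_printoptions(precision=3,suppress=True)
def down(yaw_x, tilt=0):
    # frame X of a part at yaw (deg), tilted up by tilt; tool x = -part z, tool z = part y (or flipped)
    P=(Ro.from_euler('z',yaw_x,degrees=True)*Ro.from_euler('y',-tilt,degrees=True)).as_matrix()
    X,Y,Z=P.T
    return [np.stack([-Z,np.cross(s*Y,-Z),s*Y],1) for s in(1,-1)],P
def delta(pos,Rt,pre=''):
    s=read_state(); R=Ro.from_rotvec(s['tcp_rot']).as_matrix()
    print(pre,'turn deg(tool)',np.degrees(Ro.from_matrix(R.T@Rt).as_rotvec()),'shift cm now-axes',R.T@(np.array(pos)-s['tool_pos'])*100,'after-turn axes',Rt.T@(np.array(pos)-s['tool_pos'])*100)
E
python3 - <<'E'
from h import *
s=read_state(); print(Ro.from_rotvec(s['tcp_rot']).as_matrix(), get_calibration('wrist'))
for R in down(42)[0]: delta([.613,-.178,.2],R)
E
```

```text
[[-0.001 -0.952  0.305]
 [-0.002  0.305  0.952]
 [-1.     0.    -0.002]] {'fx': 321.4526132825831, 'fy': 321.4526132825831, 'cx': 257.1922378628108, 'cy': 190.58712263575146, 'mount': array([[ 0.   , -0.296,  0.955, -0.142],
       [-0.   , -0.955, -0.296,  0.076],
       [ 1.   , -0.   , -0.   , -0.   ],
       [ 0.   ,  0.   ,  0.   ,  1.   ]])}
 turn deg(tool) [-59.751  -0.105  -0.065] shift cm now-axes [  3.138 -63.811 -65.69 ] after-turn axes [  3.006  24.606 -88.218]
 turn deg(tool) [120.249  -0.075   0.122] shift cm now-axes [  3.138 -63.811 -65.69 ] after-turn axes [  3.006 -24.606  88.218]
```

Emit:
carry_out:
  offset:
    - [0,-2.55,-2.63]
    - [0,-2.55,-2.63]
    - [0,-2.55,-2.63]
    - [0,-2.55,-2.63]
    - [0,-2.55,-2.63]
  delta_rot:
    - [0,0,0]
    - [0,0,0]
    - [0,0,0]
    - [0,0,0]
    - [0,0,0]

```text
time: 0.52
tool_pos: [0.2872, 0.4769, 0.2306]
tcp_rot: [-0.979, 1.341, 0.978]
wrist_force: [0.4, 0.6, 0.3]
width: 0.999
```

Emit:
carry_out:
  offset:
    - [0,-2.55,-2.63]
    - [0,-2.55,-2.63]
    - [0,-2.55,-2.63]
    - [0,-2.55,-2.63]
    - [0,-2.55,-2.63]
  delta_rot:
    - [0,0,0]
    - [0,0,0]
    - [0,0,0]
    - [0,0,0]
    - [0,0,0]

```text
time: 0.93
tool_pos: [0.3686, 0.3128, 0.2309]
tcp_rot: [-0.978, 1.34, 0.978]
wrist_force: [0.1, 0.7, -0.8]
width: 0.998
```

Emit:
carry_out:
  offset:
    - [0,-2.55,-2.63]
    - [0,-2.55,-2.63]
    - [0,-2.55,-2.63]
    - [0,-2.55,-2.63]
    - [0,-2.55,-2.63]
  delta_rot:
    - [0,0,0]
    - [0,0,0]
    - [0,0,0]
    - [0,0,0]
    - [0,0,0]

```text
time: 1.35
tool_pos: [0.4499, 0.1487, 0.231]
tcp_rot: [-0.978, 1.34, 0.978]
wrist_force: [-0.4, 0.9, 0.7]
width: 1.002
```

Emit:
carry_out:
  offset:
    - [0,-2.55,-2.63]
    - [0,-2.55,-2.63]
    - [0,-2.55,-2.63]
    - [0,-2.55,-2.63]
    - [0,-2.55,-2.63]
  delta_rot:
    - [0,0,0]
    - [0,0,0]
    - [0,0,0]
    - [0,0,0]
    - [0,0,0]

```text
time: 1.77
tool_pos: [0.5313, -0.0154, 0.2309]
tcp_rot: [-0.977, 1.34, 0.978]
wrist_force: [1.0, 0.6, 0.5]
width: 1.0
```

Emit:
carry_out:
  offset:
    - [0,-2.55,-2.63]
    - [0,-2.55,-2.63]
    - [0,-2.55,-2.63]
    - [0,-2.55,-2.63]
    - [0,-2.55,-2.63]
  delta_rot:
    - [0,0,0]
    - [0,0,0]
    - [0,0,0]
    - [0,0,0]
    - [0,0,0]

```text
time: 2.18
tool_pos: [0.6126, -0.1794, 0.2306]
tcp_rot: [-0.977, 1.341, 0.979]
wrist_force: [0.5, 0.2, -0.2]
width: 0.999
```

Emit:
carry_out:
  offset:
    - [0,0,0]
    - [0,0,0]
    - [0,0,0]
    - [0,0,0]
    - [0,0,0]
  delta_rot:
    - [6,0,0]
    - [6,0,0]
    - [6,0,0]
    - [6,0,0]
    - [6,0,0]

```text
time: 2.6
tool_pos: [0.6121, -0.1778, 0.2304]
tcp_rot: [-0.572, 1.495, 0.573]
wrist_force: [0.4, 0.4, -0.9]
width: 0.999
```

Emit:
carry_out:
  offset:
    - [0,0,0]
    - [0,0,0]
    - [0,0,0]
    - [0,0,0]
    - [0,0,0]
  delta_rot:
    - [6,0,0]
    - [6,0,0]
    - [6,0,0]
    - [6,0,0]
    - [6,0,0]

```text
time: 3.02
tool_pos: [0.6121, -0.1776, 0.2305]
tcp_rot: [-0.163, 1.566, 0.164]
wrist_force: [0.3, 0.0, 0.3]
width: 0.999
```

Emit:
carry_out:
  offset:
    - [0,0,0]
    - [0,0,0]
    - [0,0,0]
    - [0,0,0]
    - [0,0,0]
  delta_rot:
    - [6,0,0]
    - [6,0,0]
    - [6,0,0]
    - [6,0,0]
    - [6,0,0]

```text
time: 3.43
tool_pos: [0.6121, -0.1776, 0.2305]
tcp_rot: [0.247, 1.558, -0.247]
wrist_force: [-0.1, -0.8, 0.3]
width: 1.002
```

Emit:
carry_out:
  offset:
    - [0,0,0]
    - [0,0,0]
    - [0,0,0]
    - [0,0,0]
    - [0,0,0]
  delta_rot:
    - [6,0,0]
    - [6,0,0]
    - [6,0,0]
    - [6,0,0]
    - [6,0,0]

```text
time: 3.85
tool_pos: [0.6121, -0.1776, 0.2305]
tcp_rot: [0.655, 1.471, -0.655]
wrist_force: [-0.1, -0.3, -0.4]
width: 1.003
```

```bash
python3 - <<'E'
from h import *
for R in down(42)[0]: delta([.613,-.178,.2],R)
im,W=cloud('wrist'); np.savez('w1.npz',im=im,W=W); save('w1',im)
print(read_state()['time'],read_state()['q'])
E
```

```text
turn deg(tool) [179.956   0.057   0.098] shift cm now-axes [3.055 0.041 0.099] after-turn axes [ 3.055 -0.039 -0.095]
 turn deg(tool) [-0.044 -0.062  0.036] shift cm now-axes [3.055 0.041 0.099] after-turn axes [3.055 0.039 0.095]
3.9 [-0.321  0.195  1.689  0.     1.259  0.522]
```

View pics/w1.png

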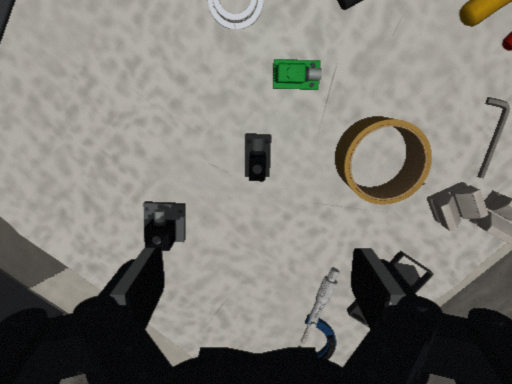

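The wrist view shows the small sensor at (258,157), almost square to the jaws, with its connector at the top of the image. The green look-alike is at (297,73) and the ring at (383,160), both clear of it.

```bash
cat >> h.py <<'E'
def rect(W,lo,hi,tag):
    p=W[(W[:,2]>lo)&(W[:,2]<hi)]
    r=cv2.minAreaRect((p[:,:2]*1000).astype(np.float32)); print(tag,len(p),p.mean(0),np.median(p[:,2]),r)
E
python3 - <<'E'
from h import *
z=np.load('w1.npz');im,W=z['im'],z['W']
V=W[125:190,235:280].reshape(-1,3)
rect(V,.035,.046,'top');rect(V,.007,.013,'foot');rect(V,.007,.06,'all');rect(V,.024,.0345,'conn')
rect(W[60:330,:200].reshape(-1,3)[:0] if 0 else W[125:190,215:235].reshape(-1,3),-.02,.02,'table')
h=np.histogram(V[:,2],bins=np.arange(-.004,.05,.003));print(h[0])
cr=cv2.resize(im[120:190,230:290],None,fx=8,fy=8,interpolation=2); save('w1c',np.clip(cr.astype(float)*1.8,0,255).astype(np.uint8))
E
```

```text
top 435 [ 0.61  -0.179  0.039] 0.039241523540251566 ((608.9228515625, -179.6309051513672), (28.379776000976562, 17.246950149536133), 41.63777160644531)
foot 527 [ 0.62  -0.171  0.009] 0.00922255477940237 ((615.6701049804688, -174.66680908203125), (49.297550201416016, 29.469524383544922), 41.257286071777344)
all 1180 [ 0.617 -0.173  0.024] 0.028821861481235528 ((615.6701049804688, -174.66680908203125), (49.297550201416016, 29.469524383544922), 41.257286071777344)
conn 210 [ 0.626 -0.166  0.03 ] 0.030363995020092488 ((625.9703979492188, -165.2410125732422), (17.693302154541016, 16.32794761657715), 40.696189880371094)
table 1290 [ 0.587 -0.148  0.002] 0.0017784689148902244 ((586.1177978515625, -148.35777282714844), (77.02483367919922, 23.230741500854492), 40.728336334228516)
[   0  632 1097   45  478   11    1    1    4    9   54  120   28   47
  386    2    0]
```

View pics/w1c.png

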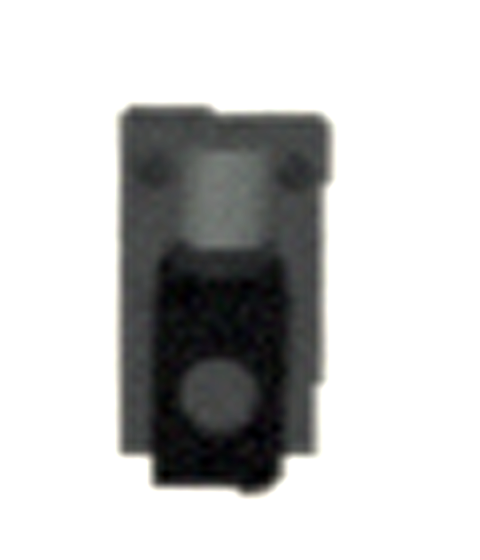

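The crop shows the foot as 49x29 mm and the housing as 28x17 mm, with their centres 8.4 mm apart and yaw about 41.5°. That matches the description. The connector is at the top.

```bash
python3 - <<'E'
from h import *
delta([.609,-.1797,.013],down(41.4)[0][1])
E
```

```text
turn deg(tool) [ 0.294 -0.064  0.035] shift cm now-axes [21.755 -0.358 -0.02 ] after-turn axes [21.755 -0.372 -0.042]
```

Emit:
carry_out:
  offset:
    - [3,-0.36,0]
    - [3,0,0]
    - [3,0,0]
    - [3,0,0]
    - [2.5,0,0]
  delta_rot:
    - [0.3,0,0]
    - [0,0,0]
    - [0,0,0]
    - [0,0,0]
    - [0,0,0]
  fingers: 0.4
  newtons: 35

```text
time: 4.32
tool_pos: [0.6085, -0.1797, 0.0836]
tcp_rot: [0.653, 1.473, -0.654]
wrist_force: [-0.1, 0.2, -0.5]
width: 0.699
```

Emit:
carry_out:
  offset:
    - [2,0,0]
    - [2,0,0]
    - [1.7,0,0]
    - [1,0,0]
    - [0.55,0,0]
  delta_rot:
    - [0,0,0]
    - [0,0,0]
    - [0,0,0]
    - [0,0,0]
    - [0,0,0]

```text
time: 4.73
tool_pos: [0.6082, -0.1796, 0.0115]
tcp_rot: [0.654, 1.474, -0.655]
wrist_force: [-0.4, -0.3, 0.4]
width: 0.701
```

Emit:
carry_out:
  offset:
    - [0,0,0]
    - [0,0,0]
    - [0,0,0]
    - [0,0,0]
    - [0,0,0]
  delta_rot:
    - [0,0,0]
    - [0,0,0]
    - [0,0,0]
    - [0,0,0]
    - [0,0,0]
  fingers: -1

```text
time: 5.15
tool_pos: [0.6111, -0.1806, 0.0154]
tcp_rot: [0.655, 1.467, -0.654]
wrist_force: [0.3, -0.7, 3.1]
width: 0.207
```

Emit:
carry_out:
  offset:
    - [0,0,0]
    - [0,0,0]
    - [0,0,0]
    - [0,0,0]
    - [0,0,0]
  delta_rot:
    - [0,0,0]
    - [0,0,0]
    - [0,0,0]
    - [0,0,0]
    - [0,0,0]

```text
time: 5.57
tool_pos: [0.6112, -0.1806, 0.0154]
tcp_rot: [0.655, 1.467, -0.655]
wrist_force: [-0.2, 1.1, 6.6]
width: 0.201
```

Emit:
carry_out:
  offset:
    - [-0.5,0,0]
    - [-2,0,0]
    - [-3,0,0]
    - [-3,0,0]
    - [-3,0,0]
  delta_rot:
    - [0,0,0]
    - [0,0,0]
    - [0,0,0]
    - [0,0,0]
    - [0,0,0]

```text
time: 5.98
tool_pos: [0.6087, -0.1797, 0.1291]
tcp_rot: [0.655, 1.472, -0.655]
wrist_force: [1.9, -0.1, -0.7]
width: 0.205
```

Emit:
carry_out:
  offset:
    - [-3,0,0]
    - [-3,0,0]
    - [-2,0,0]
    - [-1,0,0]
    - [0,0,0]
  delta_rot:
    - [0,0,0]
    - [0,0,0]
    - [0,0,0]
    - [0,0,0]
    - [0,0,0]

```text
time: 6.4
tool_pos: [0.6112, -0.1806, 0.222]
tcp_rot: [0.655, 1.465, -0.654]
wrist_force: [0.4, -0.0, -0.1]
width: 0.204
```

```bash
python3 - <<'E'
from h import *
s=read_state();im,W=cloud('wrist'); np.savez('w2.npz',im=im,W=W)
R=Ro.from_rotvec(s['tcp_rot']).as_matrix(); T=(W-s['tool_pos'])@R  # tool coords
np.savez('w2.npz',im=im,W=W,T=T)
print(s['tool_pos'],s['width'],s['wrist_force'],np.degrees(Ro.from_matrix(R.T@down(41.4)[0][1]).as_rotvec()))
m=(np.abs(T[...,0]+.008)<.05)&(np.abs(T[...,2])<.05)&(np.abs(T[...,1])<.06)
v,u=np.where(m);print(u.min(),u.max(),v.min(),v.max())
cr=im[200:384,130:390]; save('w2',np.clip(cv2.resize(cr,None,fx=3,fy=3,interpolation=2).astype(float)*1.8,0,255).astype(np.uint8))
E
```

```text
[ 0.611 -0.181  0.222] 0.2041927396908971 [ 0.418 -0.023 -0.117] [ 0.556  0.256 -0.144]
108 406 181 370
```

View pics/w2.png

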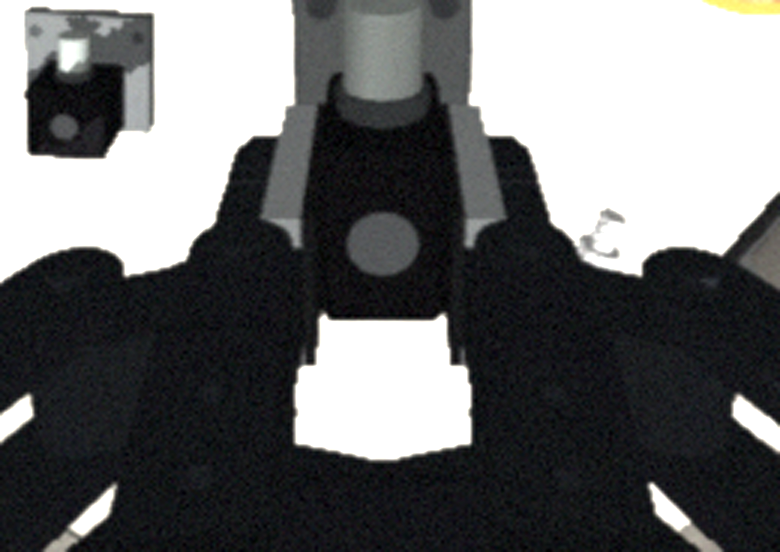

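The sensor is held squarely between the pads, with its connector at the top of the image at about (382,50) in the crop.

```bash
python3 - <<'E'
from h import *
z=np.load('w2.npz');T=z['T']*1000
def reg(u0,u1,v0,v1,t):
    q=T[200+v0//3:200+v1//3,130+u0//3:130+u1//3].reshape(-1,3); q=q[~np.isnan(q[:,0])]
    A=np.c_[q[:,1:],np.ones(len(q))]; c=np.linalg.lstsq(A,q[:,0],rcond=None)[0]
    print(t,len(q),np.median(q,0),q.min(0),q.max(0),'slope y,z deg',np.degrees(np.arctan(c[:2])))
reg(325,440,205,310,'housing top')
reg(300,335,10,95,'footL'); reg(430,468,10,95,'footR')
T2=T
# foot region extents in tool coords
m=(T[...,0]>-12)&(T[...,0]<8)&(abs(T[...,1])<70)&(abs(T[...,2])<25)
v,u=np.where(m&(np.arange(384)[:,None]<235)); q=T[m&(np.arange(384)[:,None]<235)]
print(len(q),q.min(0),q.max(0),np.median(q,0),cv2.minAreaRect(q[:,1:].astype(np.float32)))
m=(T[...,0]>-42)&(T[...,0]<-20)&(abs(T[...,1])<24)&(abs(T[...,2])<8.5); q=T[m]
print('house',len(q),np.percentile(q,[1,50,99],axis=0))
E
```

```text
housing top 1327 [-24.003  -2.802  -0.661] [-26.08  -11.986  -8.503] [-22.082   6.344   7.534] slope y,z deg [-0.872 -0.475]
footL 308 [  6.067  16.222 -11.157] [ -3.125   8.623 -13.859] [ 7.68  23.582 -8.251] slope y,z deg [  0.481 -10.311]
footR 361 [ 6.084 16.141 10.621] [-11.278   8.343   6.826] [ 7.61  23.538 13.814] slope y,z deg [ 2.729 19.392]
2177 [-11.983   6.067 -15.052] [ 7.999 32.635 14.927] [ 6.085 24.019 -0.258] ((19.35358238220215, -0.06412982940673828), (26.564620971679688, 29.97804069519043), 0.017922187224030495)
house 2408 [[-25.38  -13.676  -8.287]
 [-23.847   1.459   0.164]
 [-20.481  13.564   8.31 ]]
```

```bash
python3 - <<'E'
from h import *
z=np.load('s0.npz');b,W=z['b'],z['Wb']
# floor of open part: right/left edges by column profile
V=W[165:262,160:215].reshape(-1,3); 
c,s=np.cos(np.radians(9)),np.sin(np.radians(9))
for yaw in (6,7,8,9,10):
    a=np.radians(yaw); d=np.array([np.cos(a),np.sin(a)]); n=np.array([-d[1],d[0]])
    p=V[V[:,2]>.03]; t=p[:,:2]@d; y=p[:,:2]@n
    out=[]
    for t0 in np.arange(.47,.67,.02):
        k=(t>t0)&(t<t0+.02); out.append([*np.percentile(y[k],[2,98])*1000])
    print(yaw,np.array(out).round(0).tolist())
delta([.50,.14,.26],down(9)[0][1])
E
```

```text
Traceback (most recent call last):
IndexError: index -1 is out of bounds for axis 0 with size 0
```

```bash
python3 - <<'E'
from h import *
delta([.48,.135,.26],down(9)[0][1])
E
```

```text
turn deg(tool) [32.953  0.066 -0.069] shift cm now-axes [ -4.086  11.396 -32.136] after-turn axes [ -4.05   -7.924 -33.168]
```

Emit:
carry_out:
  offset:
    - [-0.4,1.14,-3.2]
    - [-0.4,1.14,-3.2]
    - [-0.4,1.14,-3.2]
    - [-0.4,1.14,-3.2]
    - [-0.4,1.14,-3.2]
  delta_rot:
    - [0,0,0]
    - [0,0,0]
    - [0,0,0]
    - [0,0,0]
    - [0,0,0]

```text
time: 6.87
tool_pos: [0.5427, -0.0217, 0.2355]
tcp_rot: [0.655, 1.475, -0.657]
wrist_force: [0.1, 0.6, -0.2]
width: 0.203
```

Emit:
carry_out:
  offset:
    - [-0.4,1.14,-3.2]
    - [-0.4,1.14,-3.2]
    - [-0.4,1.14,-3.2]
    - [-0.4,1.14,-3.2]
    - [-0.4,1.14,-3.2]
  delta_rot:
    - [0,0,0]
    - [0,0,0]
    - [0,0,0]
    - [0,0,0]
    - [0,0,0]

```text
time: 7.28
tool_pos: [0.4782, 0.135, 0.2558]
tcp_rot: [0.653, 1.474, -0.658]
wrist_force: [-0.8, 0.9, -1.1]
width: 0.202
```

Emit:
carry_out:
  offset:
    - [0,0,0]
    - [0,0,0]
    - [0,0,0]
    - [0,0,0]
    - [0,0,0]
  delta_rot:
    - [6.6,0,0]
    - [6.6,0,0]
    - [6.6,0,0]
    - [6.6,0,0]
    - [6.6,0,0]

```text
time: 7.7
tool_pos: [0.4789, 0.134, 0.2555]
tcp_rot: [1.094, 1.28, -1.101]
wrist_force: [0.1, 0.1, 0.2]
width: 0.201
```

Emit:
carry_out:
  offset:
    - [0,0,0]
    - [0,0,0]
    - [0,0,0]
    - [0,0,0]
    - [0,0,0]
  delta_rot:
    - [0,0,0]
    - [0,0,0]
    - [0,0,0]
    - [0,0,0]
    - [0,0,0]

```text
time: 8.12
tool_pos: [0.4805, 0.134, 0.2583]
tcp_rot: [1.092, 1.28, -1.093]
wrist_force: [-0.9, -0.4, -0.6]
width: 0.203
```

```bash
python3 - <<'E'
from h import *
im,W=cloud('wrist'); np.savez('w3.npz',im=im,W=W); save('w3',im); print(read_state()['q'])
E
```

```text
[ 0.222 -0.09   1.936  0.     1.295  1.636]
```

View pics/w3.png

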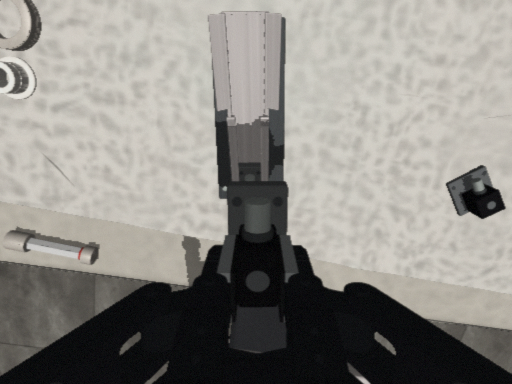

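The wrist view shows the open part of the rail: upper end at row 12 (columns 210–285), lead-ins near row 120, loaded sensor at about (250,175).

```bash
python3 - <<'E'
from h import *
z=np.load('w3.npz');W=z['W']
V=W[5:118,195:300].reshape(-1,3); V=V[~np.isnan(V[:,0])]; V=V[V[:,2]>.045]
rows=[]
for r in range(16,112,6):
    p=W[r,195:300]; p=p[(p[:,2]>.045)]
    rows.append([r,*p[0],*p[-1],*((p[0]+p[-1])/2)])
rows=np.array(rows); print(rows)
m=rows[:,7:9]; k=np.polyfit(m[:,0],m[:,1],1); print('axis yaw',np.degrees(np.arctan(k[0])), 'resid',(m[:,1]-np.polyval(k,m[:,0]))*1000)
d=np.array([1,k[0]])/np.hypot(1,k[0]); n=np.array([-d[1],d[0]]); o=np.array([0,k[1]])
t=(V[:,:2]-o)@d; y=(V[:,:2]-o)@n
for lo,hi in((-.008,.008),(-.014,.014)):
    f=(y>lo)&(y<hi)&(t>.53); q=np.polyfit(t[f],V[f,2],1); res=V[f,2]-np.polyval(q,t[f]); print('slope',np.degrees(np.arctan(q[0])),q,res.std(),f.sum())
print('t max',np.percentile(t,[99,99.8]), 'y range',np.percentile(y,[.5,99.5]))
te=np.percentile(t[abs(y)<.02],99.8)
print('upper end z floor',np.polyval(q,te),te)
L=te-.05*np.cos(np.radians(22)); print('rail_load',o+d*L,np.polyval(q,L))
f=(t>.56)&(t<.60)
print([(round(b*1000),round(1000*np.median(V[f&(y>b)&(y<b+.003),2]-np.polyval(q,t[f&(y>b)&(y<b+.003)])),1)) for b in np.arange(-.033,.033,.003) if (f&(y>b)&(y<b+.003)).sum()>3])
E
```

```text
[[ 16.      0.607   0.196   0.102   0.617   0.135   0.1     0.612   0.165
    0.101]
 [ 22.      0.603   0.195   0.1     0.613   0.135   0.098   0.608   0.165
    0.099]
 [ 28.      0.599   0.194   0.098   0.609   0.134   0.096   0.604   0.164
    0.097]
 [ 34.      0.595   0.193   0.096   0.604   0.134   0.095   0.6     0.163
    0.095]
 [ 40.      0.59    0.193   0.093   0.6     0.133   0.095   0.595   0.163
    0.094]
 [ 46.      0.586   0.192   0.093   0.595   0.132   0.092   0.59    0.162
    0.093]
 [ 52.      0.581   0.192   0.089   0.591   0.131   0.091   0.586   0.161
    0.09 ]
 [ 58.      0.576   0.19    0.088   0.586   0.13    0.087   0.581   0.16
    0.088]
 [ 64.      0.572   0.189   0.086   0.581   0.129   0.085   0.577   0.159
    0.086]
 [ 70.      0.567   0.189   0.083   0.576   0.129   0.084   0.571   0.159
    0.083]
 [ 76.      0.562   0.188   0.082   0.571   0.128   0.082   0.566   0.158
    0.082]
 [ 82.      0.556   0.187   0.079   0.566   0.127   0.079   0.561   0.157
    0.079]
 [ 88.      0.551   0.186   0.078   0.561   0.126   0.076   0.556   0.156
    0.0
[... 504 characters left out ...]
1 -0.16 ] 0.000968420976304839 3184
t max [0.626 0.627] y range [-0.031  0.031]
upper end z floor 0.09181804724541942 0.6273509383545244
rail_load [0.573 0.159] 0.0732121696631495
[(-33, np.float64(11.4)), (-30, np.float64(11.7)), (-27, np.float64(10.2)), (-24, np.float64(8.6)), (-21, np.float64(6.8)), (-18, np.float64(0.5)), (-15, np.float64(-0.1)), (-12, np.float64(0.0)), (-9, np.float64(0.1)), (-6, np.float64(0.2)), (-3, np.float64(0.0)), (0, np.float64(0.1)), (3, np.float64(-0.1)), (6, np.float64(-0.1)), (9, np.float64(0.0)), (12, np.float64(-0.1)), (15, np.float64(0.8)), (18, np.float64(6.9)), (21, np.float64(8.6)), (24, np.float64(10.3)), (27, np.float64(11.7)), (30, np.float64(11.4))]
```

```bash
cat > tgt.py <<'E'
from h import *
import sys
Rs,P=down(9.7,22); Rt=Rs[1]
L=np.array([.573,.159,.0732])
def tcp(h): return L+P[:,2]*h-Rt@np.array([.016,.0076,0])
def go(h): delta(tcp(h),Rt,'h=%g'%h); s=read_state(); print('railframe err mm',P.T@(s['tool_pos']-tcp(h))*1000)
for h in map(float,sys.argv[1:]): go(h)
E
python3 tgt.py .08
```

```text
h=0.08 turn deg(tool) [-0.694  0.136 22.023] shift cm now-axes [ 9.916  5.22  -0.971] after-turn axes [11.154  1.131 -0.907]
railframe err mm [-11.313  -9.067 111.536]
```

Emit:
carry_out:
  offset:
    - [0,0,0]
    - [0,0,0]
    - [0,0,0]
    - [0,0,0]
    - [0,0,0]
  delta_rot:
    - [-0.7,0,0]
    - [0,0,5.5]
    - [0,0,5.5]
    - [0,0,5.5]
    - [0,0,5.5]

```text
time: 8.58
tool_pos: [0.4812, 0.1341, 0.2596]
tcp_rot: [1.27, 1.017, -0.789]
wrist_force: [-0.7, -0.4, -1.1]
width: 0.203
```

Emit:
carry_out:
  offset:
    - [2.2,0.22,-0.18]
    - [2.2,0.22,-0.18]
    - [2.2,0.22,-0.18]
    - [2.2,0.22,-0.18]
    - [2.2,0.22,-0.18]
  delta_rot:
    - [0,0,0]
    - [0,0,0]
    - [0,0,0]
    - [0,0,0]
    - [0,0,0]

```text
time: 9.0
tool_pos: [0.5302, 0.1517, 0.1606]
tcp_rot: [1.268, 1.02, -0.792]
wrist_force: [1.2, -0.2, -0.2]
width: 0.201
```

Emit:
carry_out:
  offset:
    - [0,0,0]
    - [0,0,0]
    - [0,0,0]
    - [0,0,0]
    - [0,0,0]
  delta_rot:
    - [0,0,0]
    - [0,0,0]
    - [0,0,0]
    - [0,0,0]
    - [0,0,0]

```text
time: 9.42
tool_pos: [0.5306, 0.1517, 0.1628]
tcp_rot: [1.269, 1.019, -0.791]
wrist_force: [-0.5, 0.2, -0.3]
width: 0.199
```

```bash
python3 tgt.py .08 .004
```

```text
h=0.08 turn deg(tool) [-0.042  0.008 -0.161] shift cm now-axes [ 0.321 -0.127 -0.001] after-turn axes [ 0.321 -0.126 -0.001]
railframe err mm [ 1.258 -0.014  3.213]
h=0.004 turn deg(tool) [-0.042  0.008 -0.161] shift cm now-axes [ 7.921 -0.148 -0.002] after-turn axes [ 7.921 -0.126 -0.001]
railframe err mm [ 1.258 -0.014 79.213]
```

Emit:
carry_out:
  offset:
    - [2,-0.13,0]
    - [2,0,0]
    - [1.8,0,0]
    - [1.2,0,0]
    - [0.6,0,0]
  delta_rot:
    - [0,0,0]
    - [0,0,0]
    - [0,0,0]
    - [0,0,0]
    - [0,0,0]

```text
time: 9.83
tool_pos: [0.5565, 0.156, 0.0892]
tcp_rot: [1.268, 1.021, -0.794]
wrist_force: [-0.0, -0.3, -1.3]
width: 0.205
```

Emit:
carry_out:
  offset:
    - [0,0,0]
    - [0,0,0]
    - [0,0,0]
    - [0,0,0]
    - [0,0,0]
  delta_rot:
    - [0,0,0]
    - [0,0,0]
    - [0,0,0]
    - [0,0,0]
    - [0,0,0]

```text
time: 10.25
tool_pos: [0.5573, 0.1563, 0.0912]
tcp_rot: [1.269, 1.019, -0.792]
wrist_force: [-0.4, -0.4, -0.9]
width: 0.201
```

```bash
python3 tgt.py .001; python3 - <<'E'
from h import *
im,W=cloud('scene'); im2,_=cloud('wrist')
o=np.zeros((480,800,3),np.uint8); o[:,:400]=cv2.resize(im[120:240,140:240],(400,480),interpolation=2); o[:300,400:]=cv2.resize(im2,(400,300)); save('place',o)
E
```

```text
h=0.001 turn deg(tool) [-0.045  0.011 -0.109] shift cm now-axes [ 0.564  0.042 -0.001] after-turn axes [ 0.564  0.043 -0.001]
railframe err mm [-0.435 -0.012  5.643]
```

View pics/place.png

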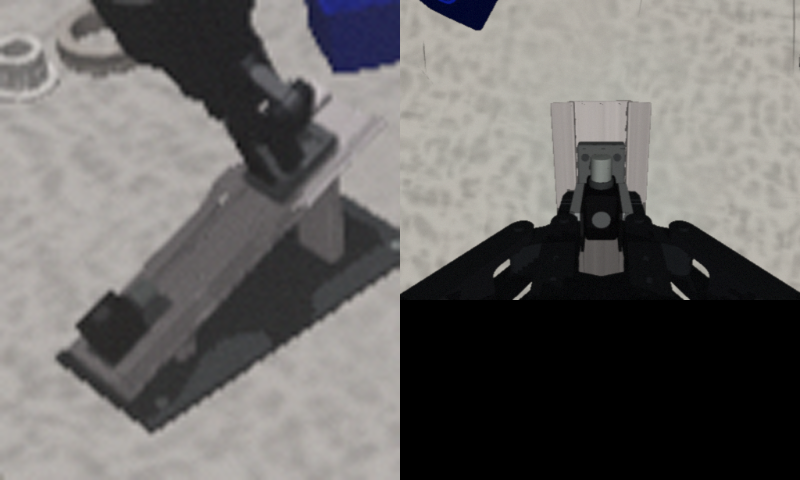

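The sensor is centred between the channel walls, with its foot at about (600,160) in the right panel and its connector up the slope. I lower the last few millimetres.

Emit:
carry_out:
  offset:
    - [0.2,0.04,0]
    - [0.2,0,0]
    - [0.1,0,0]
    - [0,0,0]
    - [0,0,0]
  delta_rot:
    - [0,0,0]
    - [0,0,0]
    - [0,0,0]
    - [0,0,0]
    - [0,0,0]

```text
time: 10.77
tool_pos: [0.5588, 0.1565, 0.0852]
tcp_rot: [1.268, 1.021, -0.794]
wrist_force: [-0.5, 0.6, -0.2]
width: 0.205
```

```bash
python3 tgt.py 0
```

```text
h=0 turn deg(tool) [-0.048  0.022  0.032] shift cm now-axes [ 0.049  0.128 -0.01 ] after-turn axes [ 0.049  0.128 -0.01 ]
railframe err mm [-1.276 -0.102  0.486]
```

Emit:
carry_out:
  offset:
    - [0,0,0]
    - [0,0,0]
    - [0,0,0]
    - [0,0,0]
    - [0,0,0]
  delta_rot:
    - [0,0,0]
    - [0,0,0]
    - [0,0,0]
    - [0,0,0]
    - [0,0,0]
  fingers: -0.16

```text
time: 11.18
tool_pos: [0.5591, 0.1566, 0.0857]
tcp_rot: [1.268, 1.02, -0.793]
wrist_force: [0.3, 0.3, 0.2]
width: 0.419
```

Emit:
carry_out:
  offset:
    - [0,0,0]
    - [0,0,0]
    - [0,0,0]
    - [0,0,0]
    - [0,0,0]
  delta_rot:
    - [0,0,0]
    - [0,0,0]
    - [0,0,0]
    - [0,0,0]
    - [0,0,0]

```text
time: 11.6
tool_pos: [0.5589, 0.1565, 0.0855]
tcp_rot: [1.268, 1.02, -0.793]
wrist_force: [-0.6, 0.7, -0.1]
width: 0.418
```

```bash
python3 - <<'E'
from h import *
im,W=cloud('scene'); im2,_=cloud('wrist')
o=np.zeros((480,800,3),np.uint8); o[:,:400]=cv2.resize(im[120:240,140:240],(400,480),interpolation=2); o[:300,400:]=cv2.resize(im2,(400,300)); save('rel',o)
E
```

```text
(no output)
```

View pics/rel.png

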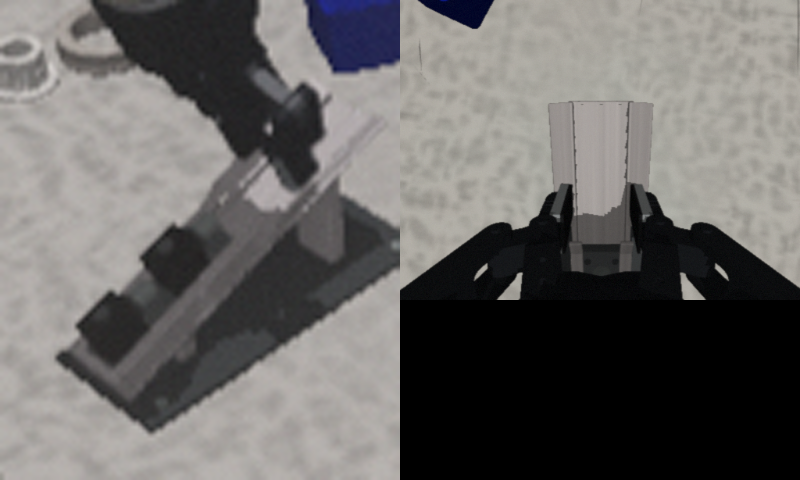

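The sensor has slid under the lips and sits behind the loaded one, with housings at (175,255) and (110,325) in the left panel. I back off along the rail normal and check.

Emit:
carry_out:
  offset:
    - [-1,0,0]
    - [-2,0,0]
    - [-3,0,0]
    - [-3,0,0]
    - [-3,0,0]
  delta_rot:
    - [0,0,0]
    - [0,0,0]
    - [0,0,0]
    - [0,0,0]
    - [0,0,0]

```text
time: 12.12
tool_pos: [0.5136, 0.1488, 0.1981]
tcp_rot: [1.268, 1.021, -0.794]
wrist_force: [0.1, -0.2, -0.1]
width: 0.421
```

Emit:
carry_out:
  offset:
    - [-2,0,0]
    - [-1,0,0]
    - [0,0,0]
    - [0,0,0]
    - [0,0,0]
  delta_rot:
    - [0,0,0]
    - [0,0,0]
    - [0,0,0]
    - [0,0,0]
    - [0,0,0]

```text
time: 12.53
tool_pos: [0.5028, 0.1469, 0.2228]
tcp_rot: [1.267, 1.022, -0.795]
wrist_force: [-0.0, 0.6, -1.2]
width: 0.42
```

```bash
python3 - <<'E'
from h import *
im,W=cloud('scene'); b,Wb=cloud('top')
Rs,P=down(9.7,22); O=np.array([.573,.159,.0732])-P[:,0]*.155
for n,w in(('scene',W),('top',Wb)):
    r=(w-O)@P*1000
    m=(abs(r[...,1])<14)&(r[...,2]>36)&(r[...,2]<44)&(r[...,0]>-10)&(r[...,0]<120); q=r[m]
    print(n,np.histogram(q[:,0],np.arange(-10,125,5))[0])
    for lo,hi in((-5,40),(40,100)):
        k=q[(q[:,0]>lo)&(q[:,0]<hi)]; print(len(k),k.mean(0) if len(k) else '')
o=np.zeros((480,800,3),np.uint8); o[:,:400]=cv2.resize(im[120:240,140:240],(400,480),interpolation=2); o[:,400:]=cv2.resize(b[160:268,155:245],(400,480),interpolation=2); save('fin',o)
E
```

```text
scene [ 0  0 12 17 16 16 17 12  0  0  0  0 13 14 15 16 18 13  0  0  0  0  0  0
  0  0]
90 [15.118 -3.624 38.589]
89 [65.404 -4.665 39.007]
top [ 0  0  7 11 10  6  6  6  1  0  0  0  0  0  0  0  0  0  0  0  0  0  0  0
  0  0]
47 [14.252 -5.659 39.968]
0
```

View pics/fin.png

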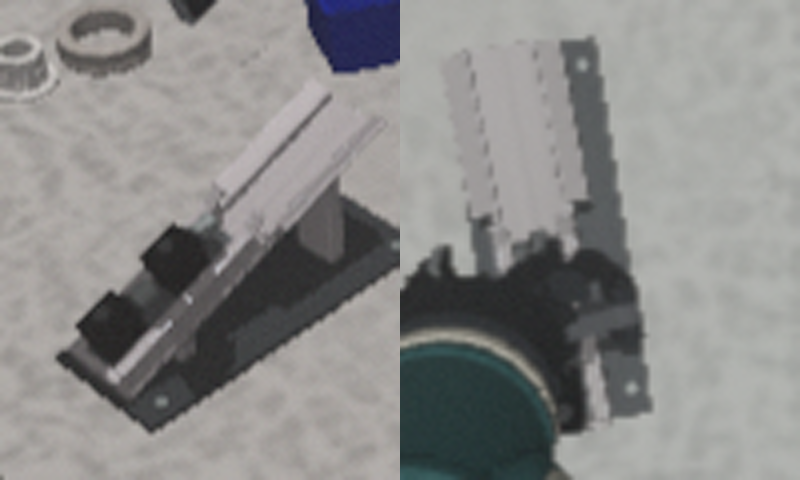

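The scene view shows both housings, at (110,325) and (175,255), with the new sensor's connector pointing up the slope. Their spacing is 50.3 mm, against a 50 mm foot, so the two are touching.

```bash
python3 -c "
from workcell import *
print(finish_job())"
```

```text
the job is handed in; nothing more can be done
None
```

The small sensor is loaded in the rail, resting against the one already there and facing the same way, and the job is handed in. I picked it up by its housing, matched the rail's measured yaw (9.7°) and 22° slope, and let it go in the open part of the rail, from where it slid down under the lips.

**Last checks:**
- **Contact:** the two housings are 50.3 mm apart along the rail, against a 50 mm foot, so the sensors are touching.
- **Facing:** the new sensor's connector points up the slope, like the other one's.
- **Robot:** the gripper stood well clear, the last move ended at 12.5 s of the 35 s, and the wrist force readings after each move never exceeded about 7 N.
- **Other objects:** I did not move the large sensor or the green look-alike, but I took no final picture of them.

**Disagreements:** the top camera could not confirm the new sensor, because the arm blocked its view. Sideways and lengthwise readings also differed by about 2–5 mm, partly because each camera sees only part of the housing tops.

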